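Scan the mushroom sample tin, cap it with its double lid and lift the outer lid away

TASK

First turn the open sample tin where it stands so that its red mark faces the scanner window, and let go of it. Then pick up the double lid by the yellow pin of its inner lid, lower the two nested lids together onto the tin until they are fully seated, and let go. Last, lift the green outer lid alone by its collar, leaving the yellow inner lid seated and undisturbed and the mark still facing the window, and finish while holding the green lid still and level, about 8 cm above where it lay, over the tin; leave everything else where it is.

Things in the scene. Friction and masses are not known exactly. Their poses are not given: they have to be found in the camera images.
- tin: Open round aluminium sample tin with a few small mushrooms low inside, loose, upright on the bench, about 400 g. Outside diameter 60 mm, height 80 mm, wall 3 mm (bore 54 mm). Origin: centre of its underside; z up; its +x axis points out through the red mark. It starts 100 to 125 mm in front of the scanner, turned 0.6 to 2.2 rad from facing it.
- tin_mark (a point): The red mark: a strip 24 mm wide up the tin's side that also covers the rim above it (visible from above). This point lies on the tin's side, 30 mm from its axis, 40 mm up.
- scanner: Grey scanner block 50 x 85 x 100 mm on a black foot (60 x 100 mm), fixed. Its origin is under its middle (10 mm in front of the block's centre); its -x axis points out of the window, towards the tin.
- scanner_window (a point): Centre of the dark red window in the scanner's face, 45 mm up. The mark faces it when the tin's +x axis points at this point (seen from above).
- lid_stand: Low black ring stand, fixed: diameter 60 mm and 30 mm tall, with a 84 mm base disc 3 mm thick. Origin: centre of its underside. The nested lids rest on its rim at the start.
- inner_lid: Yellow inner lid, loose, 70 g: flange 62 mm across, 6 mm thick; plug below, 46 mm across, 10 mm deep; upright central pin 16 mm across, top 46 mm above the flange underside. Origin: centre of the flange underside, which rests on the stand rim (30 mm up) at the start, on the tin rim (80 mm up) when seated; z up. Lifted by the pin, it carries the outer lid along.
- outer_lid: Green outer lid, loose, 60 g, on the flange, not locked: plate 74 mm across, 4 mm thick, skirt 5 mm down around the flange (3 mm clear); on top a central collar 44 mm outside, 26 mm bore, 14 mm tall (4 to 18 mm above origin). The pin passes freely through it and stands 22 mm above it. Origin: centre of the plate underside, 6 mm above the inner lid origin when nested.
- spare_tin: Bystander: a closed tin of diameter 60 mm (white cap 64 mm, 86 mm tall in all) with a blue mark. Origin under its centre.
- punnet_a: Bystander: yellow punnet of mushrooms, 175 x 125 mm, about 75 mm tall. Origin under its centre.
- punnet_b: Bystander: yellow punnet of mushrooms like the other.
- mushroom_a: Bystander: a loose mushroom, 44 mm wide, 33 mm tall, standing on its stem. Origin under its stem.
- mushroom_b: Bystander: a loose mushroom, 38 mm wide, 29 mm tall, standing on its stem.
- brush: Bystander: a hand brush lying on the bench.
- bottle: Bystander: a blue bottle, diameter 60 mm, 170 mm tall. Origin under its centre.

How it is judged:
By the outcome, as a careful person would: the job done as asked, in the order asked, and still so for the second after the job is handed in, while the arm keeps its last pose, push and grip.
It also fails if it takes over 61 s, if anything falls off the work surface, if the arm or the gripper's body presses on something with over 40 N, if the wrist force passes 120 N, or if a joint passes its speed limit or range.

ROBOT

A 6-joint arm with a two-finger parallel gripper is mounted at the origin on the work surface. World frame = base frame: x ahead of the robot, y to its left, z up, the work surface at z = 0. Lengths are in m, angles in rad, forces in N, time in s.
With the tool pointing down it reaches from about 0.225 to 0.875 m from the base axis. Payload 3.4 kg.
Tool frame: the origin (TCP) lies on the centre line of the jaws, within the pads' length; the fingertips stand 25 mm ahead of it and the grasp point (between the pads) lies 6 mm ahead of it; z points along the fingers, y is the direction in which the jaws open and shut (so a half turn about z gives the same grasp; the last joint's range is limited). The gripper opens to 85 mm and grips with 20 to 120 N. Pads are 22 mm wide; open, the fingers measure 114 mm over their backs; the gripper's body (76 mm by 85 mm) begins 54 mm behind the grasp point. The pads swing forward as they close: fully open they stand 13 mm farther back than shut.
Start: joints at [-1.453, 0.276, 1.505, -0, 1.361, -0.121], TCP at [0.136, -0.559, 0.256] pointing down, gripper open.
Joint ranges: [-2.89, 2.89], [-0.75, 2.08], [0.22, 2.7], [-1.18, 4.32], [0.11, 2.71], [-2.7, 2.7]. Speed limits (rad/s): [2.57, 2.57, 3.14, 3.14, 3.14, 3.14].

INTERFACE

Orientations are given as a unit quaternion [x, y, z, w].
In Python, from workcell import ctrl, imaging, cut_out, place_of gives the robot as it stands. Calls block until the motion is done:
- ctrl.move_pose(position, orientation): joint-space move of the TCP to a pose.
- ctrl.movel(position, rotation=None, max_speed=0.15): straight line of the TCP; rotation=None keeps the orientation; max_speed is the mean speed in m/s.
- ctrl.move_j(angles): joint-space move.
- ctrl.move_gripper(opening): opening from 0.0 (shut) to 1.0 (fully open); the grip force is fixed at half the most; returns when the fingers have stopped.
- ctrl.wait(seconds).
- ctrl.solve_ik(position, orientation): joint angles nearest the present ones, or None.
- imaging.grab_frame(name): name is "scene" or "top" or "wrist"; returns a dict with "image" (400x640x3 uint8, red, green, blue), "depth" (400x640 float32, m along the optical axis (not along the pixel's ray), 0 where there is no reading), "fx", "fy", "cx", "cy" (pixels), "distortion" ([k1, k2, p1, p2, k3] as OpenCV has them; the pictures are not rectified), "rvec" (rotation vector, rad) and "tvec" (3), from world to camera coordinates, as OpenCV has them. Camera axes: x right, y down, z forward; pixel columns grow to the right and rows downward; lengths in m; the calibration is good to about 2 mm. A picture is of the moment at which its call begins.
A pose or a line that the arm cannot do raises ctrl.Unreachable and nothing moves.
- ctrl.close_job(): hands the job in, once; it reports no verdict.
Trained networks look in a picture, given as the dict that the camera call returned (one of the last four; its "shot" number tells which), for a name from the list of things; names that differ only in an ending like _2 or _b are one class to them, and where a whole thing is asked for, a point or a joint stands for the part that bears it (a point fixed in the world has none). Each returns a list of dicts, best first, with "confidence" (0 to 1); they miss things now and then, are a little off and sometimes report something else, mostly with a low value. They report only what shows in the picture. A call takes as long as a camera call.
- cut_out(picture, target): "region" (400x640 bool, what is visible of it).
- place_of(picture, target): "xyz" ([x, y, z] in m, in world coordinates, good to about 4 mm: a listed point, or the origin of a listed thing).
Readings, each from a call of its own:
- ctrl.current_clock(): time.
- ctrl.current_joint_pos(): joint angles.
- ctrl.current_joint_vel(): joint speeds.
- ctrl.current_tau(): joint torques, N m.
- ctrl.current_position(): TCP position.
- ctrl.current_ee_rot(): TCP orientation.
- ctrl.current_ft_force(): force on the tool from outside, world axes, zero at the start.
- ctrl.current_ft_torque(): the same for the moment, N m.
- ctrl.current_finger_gap(): opening from 0.0 (shut) to 1.0 (fully open).
Only numpy, scipy, OpenCV 4.12 (cv2) and the standard library are available. Lean on these libraries where they do the work, as an engineer would, in place of code of your own. Each camera call takes 0.05 s, during which the arm holds its last target.

## Working session

There is one attempt and no reset: what is moved stays moved. The work goes in short steps, each a Python script; the robot and the scene stay as the last script left them, time stands still between calls to the robot, and variables do not carry over. Pictures are saved under pics/ and viewed, and the job is handed in when it is done.

```bash
ls; mkdir -p pics
cat > h.py <<'E'
import numpy as np, cv2
from workcell import ctrl, imaging, cut_out, place_of
from scipy.spatial.transform import Rotation as R
def cloud(f, mask=None):
    d=f["depth"]; m=d>0
    if mask is not None: m&=mask
    v,u=np.nonzero(m)
    K=np.array([[f["fx"],0,f["cx"]],[0,f["fy"],f["cy"]],[0,0,1.]])
    p=cv2.undistortPoints(np.stack([u,v],1).astype(float)[:,None],K,np.array(f["distortion"],float))[:,0]
    z=d[v,u].astype(float)
    pc=np.c_[p*z[:,None],z]
    Rm=cv2.Rodrigues(np.array(f["rvec"],float))[0]
    return (pc-np.array(f["tvec"],float))@Rm, f["image"][v,u].astype(int), u, v
def save(f,n): cv2.imwrite(f"pics/{n}.png",f["image"][:,:,::-1])
def proj(f,P):
    K=np.array([[f["fx"],0,f["cx"]],[0,f["fy"],f["cy"]],[0,0,1.]])
    return cv2.projectPoints(np.array(P,float).reshape(-1,3),np.array(f["rvec"],float),np.array(f["tvec"],float),K,np.array(f["distortion"],float))[0][:,0]
def down(yaw): # jaw (tool y) direction: tool z down; tool x = (cos yaw, sin yaw)
    x=np.array([np.cos(yaw),np.sin(yaw),0]);z=np.array([0,0,-1.]);y=np.cross(z,x)
    return R.from_matrix(np.c_[x,y,z]).as_quat()
E
python3 - <<'E'
from h import *
for c in("top","scene","wrist"):
    f=imaging.grab_frame(c); save(f,c+"0")
    if c!="wrist":
        for t in("tin","tin_mark","scanner","scanner_window","lid_stand","inner_lid","outer_lid","spare_tin","bottle","punnet_a","mushroom_a","brush"):
            print(c,t,[(np.round(r["xyz"],3).tolist(),round(r["confidence"],2)) for r in place_of(f,t)])
print(ctrl.current_clock(),ctrl.current_ee_rot(),down(0))
E
```

```text
pics
top tin [([0.595, 0.175, -0.002], 0.58)]
top tin_mark [([0.627, 0.18, 0.044], 0.74), ([0.592, 0.176, -0.005], 0.64)]
top scanner [([0.581, 0.313, -0.002], 0.81)]
top scanner_window [([0.582, 0.299, 0.045], 0.97)]
top lid_stand [([0.568, -0.176, 0.002], 0.62)]
top inner_lid [([0.569, -0.178, 0.026], 0.43)]
top outer_lid [([0.572, -0.179, 0.038], 0.71), ([0.592, 0.173, 0.0], 0.44), ([0.614, -0.393, -0.003], 0.35)]
top spare_tin [([0.431, -0.047, 0.0], 0.61), ([0.599, -0.046, 0.004], 0.45), ([0.612, -0.396, -0.002], 0.17)]
top bottle [([0.614, -0.396, 0.001], 0.63)]
top punnet_a [([0.738, -0.049, 0.003], 0.91), ([0.36, -0.324, 0.003], 0.61), ([0.572, -0.177, 0.036], 0.58)]
top mushroom_a [([0.603, -0.046, 0.004], 0.72), ([0.707, -0.256, 0.0], 0.46)]
top brush []
scene tin [([0.594, 0.174, -0.002], 0.56), ([0.611, -0.397, 0.001], 0.21)]
scene tin_mark [([0.622, 0.183, 0.04], 0.9)]
scene scanner [([0.577, 0.315, -0.002], 0.67), ([0.57, -0.18, 0.0], 0.2)]
scene scanner_window [([0.581, 0.298, 0.042], 0.85)]
scene lid_stand [([0.568, -0.176, 0.004], 0.53)]
scene inner_lid [([0.57, -0.179, 0.033], 0.59)]
scene outer_lid [([0.571, -0.181, 0.034], 0.84)]
scene spare_tin [([0.431, -0.044, -0.0], 0.92), ([0.51, 0.44, -0.001], 0.48)]
scene bottle [([0.614, -0.397, 0.0], 0.71)]
scene punnet_a [([0.362, -0.322, -0.002], 0.81), ([0.742, -0.049, 0.003], 0.61)]
scene mushroom_a [([0.603, -0.047, -0.0], 0.78), ([0.709, -0.257, -0.001], 0.58)]
scene brush [([0.51, 0.439, -0.004], 0.84), ([0.621, 0.183, 0.042], 0.18)]
1.35 [9.92880580e-01 1.19114022e-01 1.70708948e-06 5.38483588e-05] [1. 0. 0. 0.]
```

View pics/top0.png

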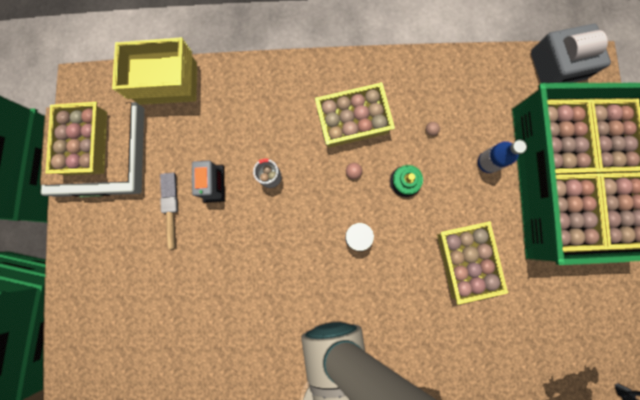

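View pics/scene0.png

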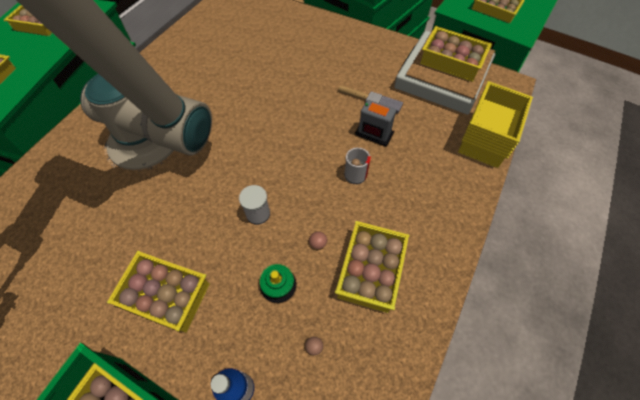

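Run:
```python
from h import *
from scipy.optimize import least_squares
f=imaging.grab_frame("top")
P,C,u,v=cloud(f)
def circ(Q):
    r=least_squares(lambda p:np.hypot(Q[:,0]-p[0],Q[:,1]-p[1])-p[2],[*Q[:,:2].mean(0),.03],loss="soft_l1",f_scale=.002)
    return np.round(r.x,4),len(Q)
n=lambda c,r:np.hypot(P[:,0]-c[0],P[:,1]-c[1])<r
t=n((.594,.175),.05); rim=t&(P[:,2]>.074)&(P[:,2]<.086)
print("tin rim",circ(P[rim]),P[rim,2].mean(), (P[rim].max(0)+P[rim].min(0))/2)
red=t&(C[:,0]>110)&(C[:,1]<70)&(C[:,2]<70)
print("red",red.sum(),P[red&rim].mean(0) if (red&rim).any() else None)
cen=circ(P[rim])[0][:2]
for nm,mm in(("rim",red&rim),("side",red&~rim)):
    if mm.any():
        q=P[mm,:2]-cen; a=np.arctan2(q[:,1],q[:,0]); print(nm,mm.sum(),np.degrees([a.mean(),a.min(),a.max()]))
# lids
l=n((.57,-.178),.05); g=l&(C[:,1]>C[:,0]+25)&(C[:,1]>C[:,2]+10)
for lo,hi in((.034,.045),(.05,.058)):
    m=g&(P[:,2]>lo)&(P[:,2]<hi); 
    if m.sum()>10: print("green",lo,m.sum(),(P[m].max(0)+P[m].min(0))/2,P[m].max(0)-P[m].min(0))
m=l&(P[:,2]>.068)&(P[:,2]<.085); print("pin",m.sum(),P[m].mean(0),P[m].min(0),P[m].max(0),C[m].mean(0))
# scanner
s=(abs(P[:,0]-.58)<.08)&(abs(P[:,1]-.32)<.08)&(P[:,2]>.092)&(P[:,2]<.11)
print("scan",cv2.minAreaRect(P[s,:2].astype(np.float32)),s.sum())
f=imaging.grab_frame("top")
for t in("scanner_window","tin_mark"): 
  for c in("top","scene"):
    f=imaging.grab_frame(c); print(t,c,[np.round(r["xyz"],4) for r in place_of(f,t)][:1])
im=imaging.grab_frame("top")["image"]
```

```text
tin rim (array([0.5936, 0.1729, 0.0282]), 128) 0.080601626003145 [0.59515737 0.17290118 0.07973592]
red 0 None
green 0.034 439 [ 0.56847778 -0.17658471  0.03964099] [0.07169394 0.07297402 0.01069017]
green 0.05 155 [ 0.5697744  -0.17607846  0.0541116 ] [0.042875   0.04174197 0.007682  ]
pin 37 [ 0.568836   -0.17701451  0.07692046] [ 0.56202987 -0.18445491  0.07252538] [ 0.57700104 -0.17003125  0.0806356 ] [221.2972973  220.83783784 106.62162162]
scan ((0.5808408260345459, 0.32446640729904175), (0.04966302588582039, 0.08546268939971924), 89.68955993652344) 708
scanner_window top [array([0.5861, 0.2989, 0.0465])]
scanner_window scene [array([0.5796, 0.3017, 0.0433])]
tin_mark top [array([0.6267, 0.1781, 0.0435])]
tin_mark scene [array([0.6247, 0.1818, 0.0419])]
```

The top view shows the open tin at (265,172) with its red mark up-image at (264,160), the scanner at (208,182), and the green/yellow lids at (408,180). The scene view agrees with this (tin at 357,165, mark at 368,167, lids at 277,282). Next I'll check IK over the yaws and take a closer wrist picture.

Run:
```python
from h import *
for yd in range(-180,180,30):
    o=[]
    for p in([.594,.174,.30],[.594,.174,.061],[.569,-.177,.083],[.594,.174,.2]):
        q=ctrl.solve_ik(p,down(np.radians(yd))); o.append(None if q is None else np.round(q,2)[[0,3,5]].tolist())
    print(yd,o)
f=imaging.grab_frame("wrist"); Rm=cv2.Rodrigues(np.array(f["rvec"],float))[0]; cp=-Rm.T@np.array(f["tvec"]).ravel()
T=R.from_quat(ctrl.current_ee_rot()).as_matrix(); print("cam in tool",T.T@(cp-ctrl.current_position()),T.T@Rm.T,f["fx"],ctrl.current_clock())
```

```text
-180 [[0.17, -0.0, -1.4], [0.17, -0.0, -1.4], [-0.42, -0.0, -1.99], [0.17, -0.0, -1.4]]
-150 [[0.17, -0.0, -1.92], [0.17, -0.0, -1.92], [-0.42, -0.0, -2.51], [0.17, -0.0, -1.92]]
-120 [[0.17, -0.0, -2.45], [0.17, -0.0, -2.45], None, [0.17, -0.0, -2.45]]
-90 [None, None, None, None]
-60 [None, None, [-0.42, -0.0, 2.2], None]
-30 [[0.17, -0.0, 2.27], [0.17, -0.0, 2.27], [-0.42, -0.0, 1.68], [0.17, -0.0, 2.27]]
0 [[0.17, -0.0, 1.74], [0.17, -0.0, 1.74], [-0.42, -0.0, 1.15], [0.17, -0.0, 1.74]]
30 [[0.17, -0.0, 1.22], [0.17, -0.0, 1.22], [-0.42, -0.0, 0.63], [0.17, -0.0, 1.22]]
60 [[0.17, -0.0, 0.7], [0.17, -0.0, 0.7], [-0.42, -0.0, 0.11], [0.17, -0.0, 0.7]]
90 [[0.17, -0.0, 0.17], [0.17, -0.0, 0.17], [-0.42, -0.0, -0.42], [0.17, -0.0, 0.17]]
120 [[0.17, -0.0, -0.35], [0.17, -0.0, -0.35], [-0.42, -0.0, -0.94], [0.17, -0.0, -0.35]]
150 [[0.17, -0.0, -0.87], [0.17, -0.0, -0.87], [-0.42, -0.0, -1.47], [0.17, -0.0, -0.87]]
cam in tool [ 0.06718401 -0.00078753 -0.1176557 ] [[ 1.38362875e-03 -9.64167338e-01 -2.65291218e-01]
 [ 9.99999043e-01  1.32772900e-03  3.90041123e-04]
 [-2.38300673e-05 -2.65291503e-01  9.64168252e-01]] 333.37563598164525 1.95
```

```bash
cat >> h.py <<'E'
def mark(f,c0,tag,prior=None):
    """fit rim & red angle"""
    from scipy.optimize import least_squares
    P,C,u,v=cloud(f)
    m=(np.hypot(P[:,0]-c0[0],P[:,1]-c0[1])<.045)&(P[:,2]>.073)&(P[:,2]<.087)
    Q=P[m]
    r=least_squares(lambda p:np.hypot(Q[:,0]-p[0],Q[:,1]-p[1])-.0285,c0[:2],loss="soft_l1",f_scale=.002).x
    red=m&(C[:,0]>1.8*C[:,1])&(C[:,0]>1.8*C[:,2])&(C[:,0]>90)
    q=P[red,:2]-r; a=np.arctan2(q[:,1],q[:,0]) if red.any() else np.zeros(1)
    am=np.arctan2(np.sin(a).mean(),np.cos(a).mean()); d=(a-am+np.pi)%(2*np.pi)-np.pi
    print(tag,"n",m.sum(),"rim c",r.round(4),"z",Q[:,2].mean().round(4),"red",red.sum(),"ang",np.degrees([am,am+d.min(),am+d.max()]).round(1))
    return r,am
E
python3 - <<'E'
from h import *
ctrl.move_pose([.594,.174,.25],down(np.radians(50)))
f=imaging.grab_frame("wrist"); save(f,"w1"); r,a=mark(f,[.594,.174],"wrist")
for t in("tin","tin_mark","scanner_window"): print(t,[(np.round(x["xyz"],4),x["confidence"]) for x in place_of(f,t)][:2])
print(ctrl.current_clock(),ctrl.current_position())
E
```

```text
wrist n 973 rim c [0.5948 0.1759] z 0.0794 red 238 ang [  8.4 -17.9  33.6]
tin [(array([0.5986, 0.1719, 0.0007]), 0.95)]
tin_mark [(array([0.622 , 0.1809, 0.0358]), 0.6)]
scanner_window [(array([0.5802, 0.2976, 0.0456]), 0.91)]
5.1833 [0.59413005 0.17345551 0.24998289]
```

View pics/w1.png

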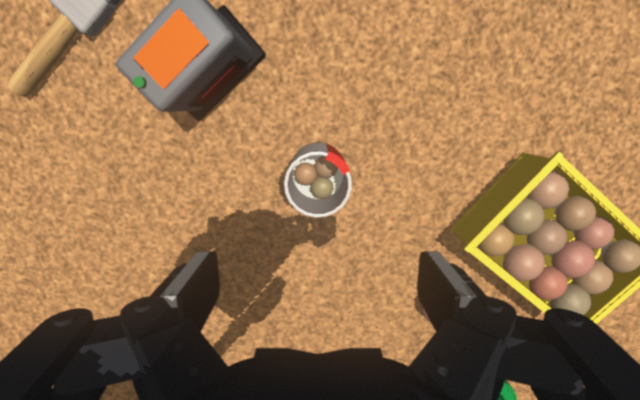

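Run:
```python
from h import *
c=[.5943,.1748]; q=down(np.radians(50))
ctrl.movel([*c,.12],q,.25); ctrl.movel([*c,.064],q,.12)
print(ctrl.current_ft_force().round(1))
ctrl.move_gripper(0.62); print(ctrl.current_finger_gap()); ctrl.move_gripper(0.4)
print("gap",ctrl.current_finger_gap(),ctrl.current_ft_force().round(1),ctrl.current_clock())
p=ctrl.current_position();print(p)
ctrl.movel([*c,.064],down(np.radians(94)),.15); ctrl.movel([*c,.064],down(np.radians(138)),.15)
print(ctrl.current_position(),ctrl.current_finger_gap(),ctrl.current_ft_force().round(1),ctrl.current_clock())
```

```text
[ 1.4 -0.2  1. ]
0.6961109941512177
gap 0.6945742406442371 [ 0.1 -0.5  5.5] 7.0417
[0.59537837 0.17489933 0.06569413]
[0.59453375 0.17532518 0.06570272] 0.6937334380173121 [-0.6  1.6  6.3] 8.875
```

Run:
```python
from h import *
ctrl.move_gripper(1.0); q=down(np.radians(138)); c=[.5943,.1748]
ctrl.movel([*c,.12],q,.12); ctrl.movel([*c,.25],q,.25)
f=imaging.grab_frame("wrist"); save(f,"w2"); r,a=mark(f,c,"wrist")
for t in("tin","tin_mark","scanner_window"): print(t,[(np.round(x["xyz"],4),x["confidence"]) for x in place_of(f,t)][:2])
P,C,u,v=cloud(f)
s=(abs(P[:,0]-.58)<.08)&(abs(P[:,1]-.32)<.08)&(P[:,2]>.092)&(P[:,2]<.11)
print("scan",cv2.minAreaRect(P[s,:2].astype(np.float32)))
print("target",np.degrees(np.arctan2(.2995-r[1],.581-r[0])))
f=imaging.grab_frame("top"); save(f,"t2"); mark(f,c,"top")
for t in("tin","tin_mark"): print(t,[(np.round(x["xyz"],4),x["confidence"]) for x in place_of(f,t)][:2])
print(ctrl.current_clock())
```

```text
wrist n 1001 rim c [0.5943 0.1756] z 0.0794 red 232 ang [ 95.8  69.8 119.5]
tin [(array([0.5992, 0.172 , 0.003 ]), 0.94)]
tin_mark [(array([0.5904, 0.2041, 0.037 ]), 0.61)]
scanner_window [(array([0.5776, 0.2953, 0.0443]), 0.75)]
scan ((0.5806498527526855, 0.32640141248703003), (0.08507394045591354, 0.04949388653039932), 1.162400484085083)
target 96.12521808363314
top n 71 rim c [0.5942 0.1731] z 0.0801 red 22 ang [ 99.8  79.3 119. ]
tin [(array([ 0.5929,  0.1727, -0.0039]), 0.55), (array([ 0.5714, -0.1794,  0.0354]), 0.33)]
tin_mark [(array([0.5915, 0.2016, 0.0443]), 0.49)]
10.8917
```

View pics/w2.png

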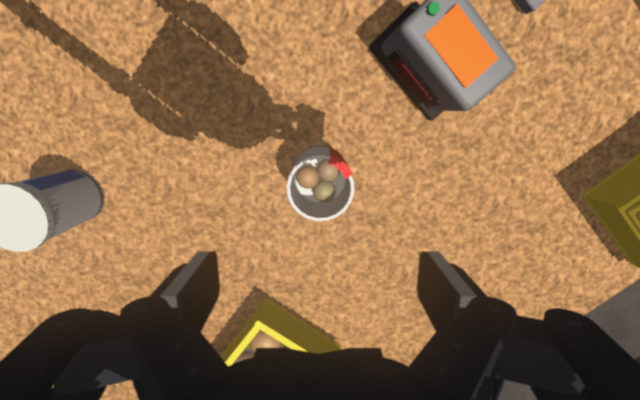

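The wrist view shows the mark at (341,164) pointing at the window (410,75): 95.8° measured against a 96.1° target. Next, the lids.

```bash
cat >> h.py <<'E'
def pinlook(f,c0,z0,tag):
    """z0: inner-lid origin height"""
    P,C,u,v=cloud(f)
    l=np.hypot(P[:,0]-c0[0],P[:,1]-c0[1])<.05
    pin=l&(P[:,2]>z0+.042)&(P[:,2]<z0+.055)
    g=l&(C[:,1]>C[:,0]*1.3)
    out=[]
    for nm,m in(("pin",pin),("collar",g&(abs(P[:,2]-z0-.024)<.004)),("plate",g&(abs(P[:,2]-z0-.010)<.004))):
        if m.sum()<5: print(tag,nm,"none"); out.append(None); continue
        Q=P[m]; c,r=cv2.minEnclosingCircle(Q[:,:2].astype(np.float32))
        print(tag,nm,m.sum(),"circ",np.round(c,4),round(r,4),"mean",Q.mean(0).round(4)); out.append(Q.mean(0))
    return out
E
python3 - <<'E'
from h import *
c=[.5690,-.1768]; q=down(np.radians(90))
ctrl.move_pose([*c,.24],q)
f=imaging.grab_frame("wrist"); save(f,"w3"); pinlook(f,c,.03,"w")
for t in("inner_lid","outer_lid"): print(t,[(np.round(x["xyz"],4),x["confidence"]) for x in place_of(f,t)][:2])
print(ctrl.current_clock())
E
```

```text
w pin 256 circ [ 0.5699 -0.1768] 0.0079 mean [ 0.57   -0.1764  0.0758]
w collar 1040 circ [ 0.5701 -0.1768] 0.022 mean [ 0.5698 -0.1756  0.0537]
w plate 2615 circ [ 0.5701 -0.1768] 0.037 mean [ 0.5704 -0.1736  0.0399]
inner_lid [(array([ 0.5726, -0.1815,  0.0306]), 0.62)]
outer_lid [(array([ 0.571 , -0.1792,  0.0326]), 0.63)]
12.3667
```

View pics/w3.png

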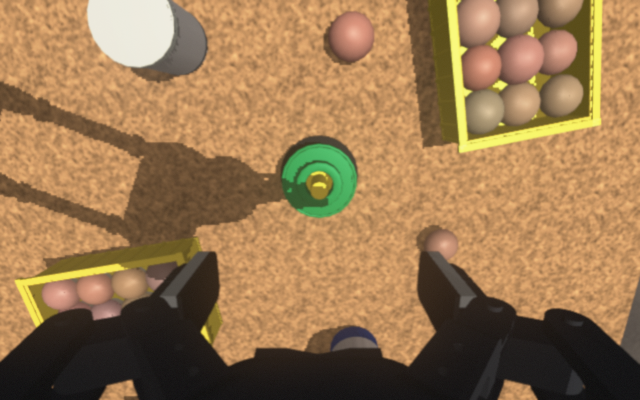

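The lids are round and crisp in the picture, centred at (319,183), which is about (0.570, -0.177). Gripping the pin now.

Run:
```python
from h import *
c=[.5697,-.1768]; q=down(np.radians(90))
ctrl.move_gripper(.5)
ctrl.movel([*c,.13],q,.25); ctrl.movel([*c,.083],q,.1)
print(ctrl.current_ft_force().round(1))
ctrl.move_gripper(0.0)
print("gap",ctrl.current_finger_gap()*85,ctrl.current_ft_force().round(1),ctrl.current_position().round(4))
ctrl.movel([*c,.10],q,.05)
print(ctrl.current_ft_force().round(1),ctrl.current_ft_torque().round(2))
ctrl.movel([*c,.19],q,.15)
print("gap",ctrl.current_finger_gap()*85,ctrl.current_ft_force().round(1),ctrl.current_position().round(4))
for n in("wrist","scene"):
    f=imaging.grab_frame(n); save(f,"l4"+n)
    print([(np.round(x["xyz"],4),x["confidence"]) for t in("inner_lid","outer_lid") for x in place_of(f,t)][:4])
print(ctrl.current_clock())
```

```text
[ 0.2 -0.2  0.2]
gap 12.892311942577969 [-1.2  0.7  6.3] [ 0.5704 -0.1771  0.0842]
[-0.2  0.1 -2.5] [-0.01 -0.01 -0.02]
gap 13.136992249678086 [ 0.4 -0.3 -1.1] [ 0.569  -0.1765  0.189 ]
[(array([ 0.5667, -0.1799,  0.1349]), 0.67), (array([ 0.5681, -0.175 ,  0.1397]), 0.98), (array([ 0.706 , -0.2593,  0.0018]), 0.29)]
[(array([ 0.5704, -0.1808,  0.1385]), 0.48), (array([ 0.5695, -0.1755,  0.1381]), 0.79)]
15.9833
```

Run:
```python
import cv2
a=cv2.imread("pics/l4wrist.png");b=cv2.imread("pics/l4scene.png")
w=cv2.resize(a,(512,320)); s=cv2.resize(b[150:350,180:400],(352,320),interpolation=cv2.INTER_CUBIC)
cv2.imwrite("pics/l4b.png",cv2.resize(cv2.hconcat([w,s]),(800,296)))
```

```text
(no output)
```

View pics/l4b.png

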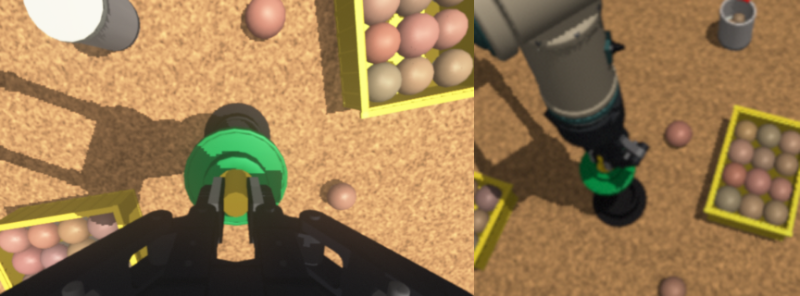

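Both lids hang from the pin, and the stand is empty below them in both views. I'll check tilt and offset at the tin before lowering.

```bash
cat >> h.py <<'E'
def plate(f,tcp,zlo,zhi,tag):
    P,C,u,v=cloud(f)
    g=(np.hypot(P[:,0]-tcp[0],P[:,1]-tcp[1])<.05)&(C[:,1]>C[:,0]*1.4)&(C[:,1]>C[:,2]*1.15)&(P[:,2]>zlo)&(P[:,2]<zhi)
    Q=P[g]
    if len(Q)<20: print(tag,"few",len(Q)); return
    zp=np.percentile(Q[:,2],40)
    k=np.ones(len(Q),bool)
    A=np.c_[Q[:,:2]-tcp[:2],np.ones(len(Q))]; w=abs(Q[:,2]-zp)<.005
    for _ in range(5):
        s=np.linalg.lstsq(A[w],Q[w,2],rcond=None)[0]; w=abs(A@s-Q[:,2])<.002
    c,r=cv2.minEnclosingCircle(Q[w,:2].astype(np.float32))
    print(tag,w.sum(),"plate-top z@tcp",s[2].round(4),"tilt deg",np.degrees(s[:2]).round(2),"circ",np.round(c,4),round(r,4))
E
python3 - <<'E'
from h import *
c=[.5944,.1750]; q=down(np.radians(90))
p=ctrl.current_position(); f=imaging.grab_frame("wrist"); plate(f,p,.12,.175,"before"); print(p)
ctrl.move_pose([*c,.19],q)
p=ctrl.current_position(); f=imaging.grab_frame("wrist"); save(f,"w5"); plate(f,p,.12,.175,"over"); print(p)
P,C,u,v=cloud(f)
mark(f,c,"tin")
f=imaging.grab_frame("scene"); save(f,"s5"); print(ctrl.current_clock(), ctrl.current_finger_gap()*85,ctrl.current_ft_force().round(1))
E
```

```text
before 6545 plate-top z@tcp 0.1448 tilt deg [-0.17  0.07] circ [ 0.569  -0.1765] 0.0371
[ 0.56933576 -0.17664993  0.18909397]
over 6519 plate-top z@tcp 0.1457 tilt deg [ 0.01 -0.08] circ [0.5944 0.1741] 0.0371
[0.59471235 0.17381523 0.19001575]
tin n 513 rim c [0.5947 0.1757] z 0.08 red 341 ang [ 95.1  71.7 119.8]
17.4583 13.402684061950527 [-0.   0.8 -1.5]
```

View pics/w5.png

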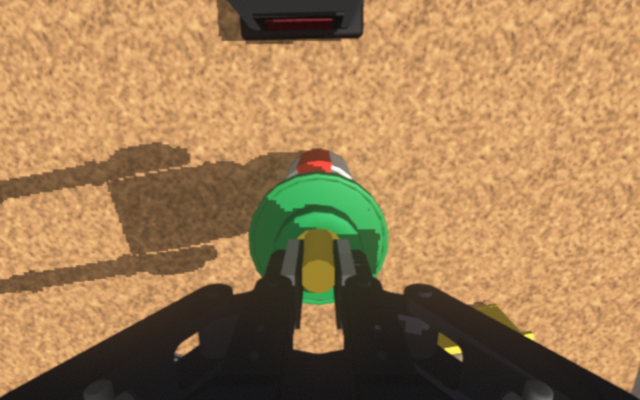

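The lid is level (<0.2°) and centred on the TCP (±0.5 mm). The mark at (318,160) still faces the window at (300,22). Lowering now.

Run:
```python
from h import *
c=[.5945,.1752]; q=down(np.radians(90))
ctrl.movel([*c,.155],q,.12)
f=imaging.grab_frame("wrist"); p=ctrl.current_position(); plate(f,p,.08,.13,"mid"); print(p.round(4))
ctrl.movel([*c,.139],q,.05); print(ctrl.current_position().round(4),ctrl.current_ft_force().round(1))
for z in(.137,.1355,.1345,.1338,.133):
    ctrl.movel([*c,z],q,.03); F=ctrl.current_ft_force(); print(z,ctrl.current_position().round(4),F.round(1))
    if F[2]>6: break
f=imaging.grab_frame("wrist"); save(f,"w6"); plate(f,ctrl.current_position(),.08,.11,"down")
f=imaging.grab_frame("scene"); save(f,"s6")
print(ctrl.current_clock())
```

```text
mid 6546 plate-top z@tcp 0.1105 tilt deg [-0.06  0.02] circ [0.5943 0.1748] 0.0369
[0.5951 0.1748 0.1555]
[0.5943 0.1752 0.1386] [ 0.3  0.6 -0.9]
0.137 [0.5945 0.1752 0.1371] [ 0.2  0.3 -1. ]
0.1355 [0.5945 0.1752 0.1355] [ 0.1 -0.1 -0.8]
0.1345 [0.5945 0.1752 0.1344] [ 0.4  0.  -1.1]
0.1338 [0.5946 0.1752 0.1342] [-0.9 -0.1  1.6]
0.133 [0.5946 0.1752 0.1342] [-1.6 -0.8  7.1]
down 6560 plate-top z@tcp 0.0899 tilt deg [ 0.01 -0.  ] circ [0.5946 0.1753] 0.0371
19.7667
```

Run:
```python
import cv2
b=cv2.imread("pics/s6.png"); cv2.imwrite("pics/s6c.png",cv2.resize(b[90:230,270:450],None,fx=4,fy=4,interpolation=cv2.INTER_CUBIC))
```

```text
(no output)
```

View pics/s6c.png

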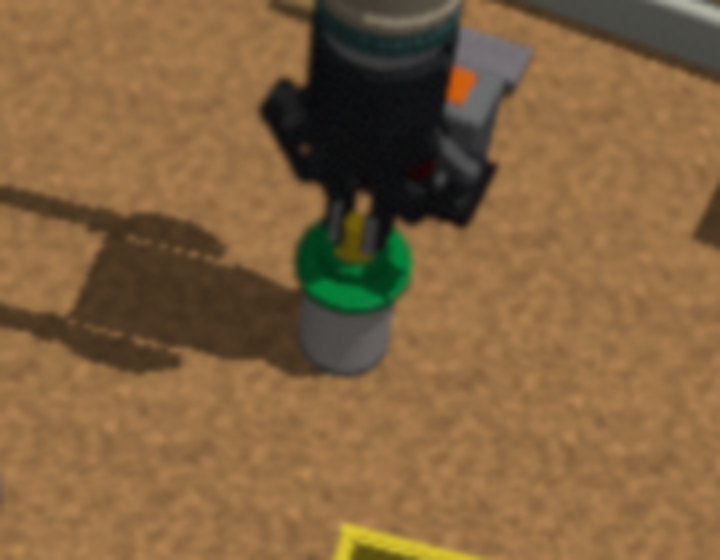

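Seated: the plate top measures 0.0899 m (0.090 expected) and is level, with contact force felt. Releasing and looking.

Run:
```python
from h import *
c=[.5945,.1752]; q=down(np.radians(90))
ctrl.movel([*c,.1342],q,.03); print(ctrl.current_ft_force().round(1))
ctrl.move_gripper(.8); print(ctrl.current_ft_force().round(1))
ctrl.movel([*c,.24],q,.2)
f=imaging.grab_frame("wrist"); save(f,"w7"); pinlook(f,c,.08,"w"); plate(f,np.array(c),.08,.094,"rel"); 
P,C,u,v=cloud(f)
red=(np.hypot(P[:,0]-c[0],P[:,1]-c[1])<.05)&(C[:,0]>1.8*C[:,1])&(C[:,0]>1.8*C[:,2])&(C[:,0]>60)
print("red",red.sum(),P[red].mean(0) if red.any() else "")
f=imaging.grab_frame("scene"); save(f,"s7")
for t in("inner_lid","outer_lid","tin","tin_mark"): print(t,[(np.round(x["xyz"],4),x["confidence"]) for x in place_of(f,t)][:1])
print(ctrl.current_clock())
```

```text
[-0.7  0.7  1.2]
[ 0.2 -0.1 -0.9]
w pin 369 circ [0.5943 0.1755] 0.008 mean [0.5942 0.1759 0.1258]
w collar 1423 circ [0.5943 0.1757] 0.0218 mean [0.5942 0.1772 0.1037]
w plate 3555 circ [0.5947 0.1755] 0.0369 mean [0.595  0.1792 0.0899]
rel 3484 plate-top z@tcp 0.0899 tilt deg [ 0.04 -0.01] circ [0.5947 0.1755] 0.037
red 6 [0.59622163 0.20626039 0.02062186]
inner_lid [(array([0.5947, 0.1738, 0.083 ]), 0.39)]
outer_lid [(array([0.5954, 0.1752, 0.0838]), 0.94)]
tin [(array([ 0.5956,  0.1758, -0.0017]), 0.82)]
tin_mark []
21.5583
```

View pics/w7.png

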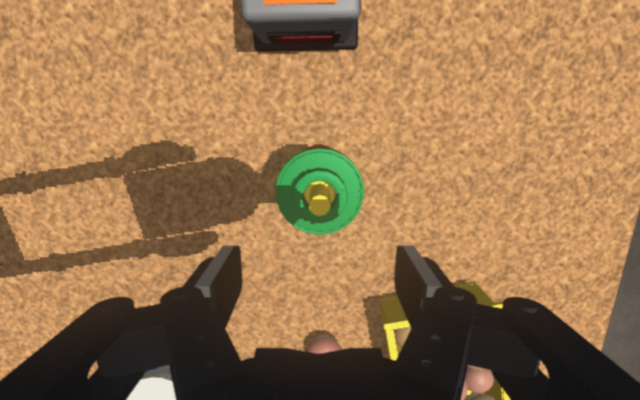

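Run:
```python
from h import *
c=[.5945,.1754]; q=down(np.radians(90))
ctrl.movel([*c,.15],q,.2); ctrl.movel([*c,.1165],q,.08)
print(ctrl.current_position().round(4),ctrl.current_ft_force().round(1))
ctrl.move_gripper(.60); print(ctrl.current_finger_gap()*85,ctrl.current_ft_force().round(1))
ctrl.move_gripper(.3)
p=ctrl.current_position(); print("gap",ctrl.current_finger_gap()*85,ctrl.current_ft_force().round(1),p.round(4))
f=imaging.grab_frame("wrist"); save(f,"w8"); plate(f,p,.08,.094,"grip")
print(ctrl.current_clock())
```

```text
[0.5947 0.1754 0.1167] [-0.3  0.3 -0.3]
51.151729981288774 [-0.3  0.3  0.7]
gap 40.66566399626732 [ 0.1 -1.   3.9] [0.5951 0.1755 0.1174]
grip 6725 plate-top z@tcp 0.0899 tilt deg [ 0.06 -0.  ] circ [0.595  0.1753] 0.0372
23.325
```

View pics/w8.png

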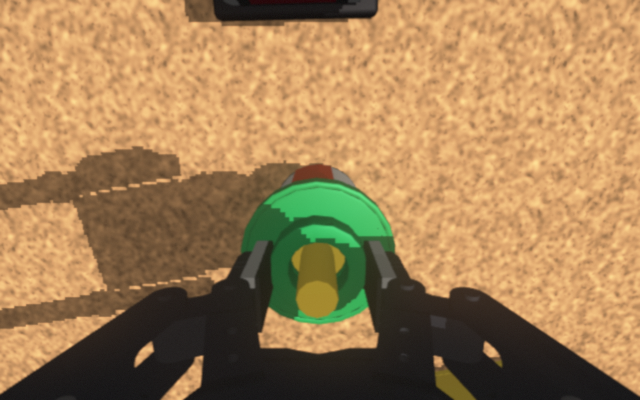

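The jaws hold the collar on both sides (edges at 258 and 378) and the pin stands free in the middle at (318,280). Lifting.

Run:
```python
from h import *
q=down(np.radians(90)); c=[.5947,.1754]
ctrl.movel([*c,.125],q,.03); p=ctrl.current_position(); f=imaging.grab_frame("wrist"); plate(f,p,.08,.12,"up8"); print(p.round(4),ctrl.current_ft_force().round(1))
ctrl.movel([*c,.165],q,.06); ctrl.movel([*c,.1972],q,.06); ctrl.wait(.5)
p=ctrl.current_position(); print(p.round(4),ctrl.current_finger_gap()*85,ctrl.current_ft_force().round(1))
f=imaging.grab_frame("wrist"); save(f,"w9"); plate(f,p,.14,.182,"held")
P,C,u,v=cloud(f)
l=np.hypot(P[:,0]-c[0],P[:,1]-c[1])<.045
red=l&(P[:,2]<.09)&(C[:,0]>1.8*C[:,1])&(C[:,0]>1.8*C[:,2])&(C[:,0]>60)
if red.any():
    d=P[red,:2].mean(0)-c; print("red",red.sum(),P[red].mean(0).round(4),np.degrees(np.arctan2(d[1],d[0])))
for n in("scene","top"):
    f=imaging.grab_frame(n); save(f,n+"9")
    for t in("inner_lid","outer_lid","tin","tin_mark"): print(n,t,[(np.round(x["xyz"],4),x["confidence"]) for x in place_of(f,t)][:2])
b=cv2.imread("pics/scene9.png"); b=cv2.resize(b[80:220,280:440],(400,350),interpolation=cv2.INTER_CUBIC)
a=cv2.imread("pics/w9.png"); cv2.imwrite("pics/c9.png",cv2.hconcat([cv2.resize(a[:,145:495],(400,350))  ,b]))
print(ctrl.current_clock())
```

```text
up8 6837 plate-top z@tcp 0.0974 tilt deg [-0.01  0.01] circ [0.5943 0.1754] 0.0371
[0.5946 0.1754 0.1249] [ 0.4  0.6 -0.8]
[0.5947 0.1754 0.1971] 40.43665385098725 [ 0.8 -0.  -0.7]
held 6947 plate-top z@tcp 0.1696 tilt deg [-0.01 -0.02] circ [0.5945 0.1754] 0.0371
red 336 [0.5923 0.2056 0.0543] 94.60397858005
scene inner_lid [(array([0.5935, 0.1725, 0.0846]), 0.82)]
scene outer_lid [(array([0.5929, 0.1754, 0.1635]), 0.91), (array([0.5935, 0.1719, 0.0825]), 0.74)]
scene tin [(array([0.5959, 0.1735, 0.0011]), 0.73)]
scene tin_mark [(array([0.5903, 0.2089, 0.0432]), 0.97)]
top inner_lid [(array([0.5933, 0.177 , 0.0805]), 0.47)]
top outer_lid [(array([0.5951, 0.1734, 0.1644]), 0.63), (array([ 0.36  , -0.3211,  0.0024]), 0.56)]
top tin [(array([ 0.5116,  0.4442, -0.0007]), 0.71), (array([ 0.5915,  0.1746, -0.0027]), 0.58)]
top tin_mark [(array([0.5923, 0.2046, 0.0431]), 0.4)]
26.3583
```

View pics/c9.png

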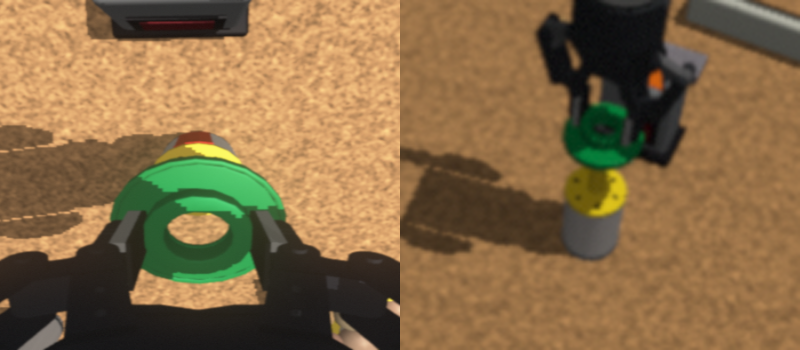

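The green lid is held level 80 mm up. The yellow lid sits on the tin, and the mark faces the window. One last check of the yellow flange's height and tilt, then hand in.

Run:
```python
from h import *
c=[.5945,.1754]
for n in("scene","wrist"):
    f=imaging.grab_frame(n); P,C,u,v=cloud(f)
    m=(np.hypot(P[:,0]-c[0],P[:,1]-c[1])<.034)&(abs(P[:,2]-.086)<.006)&(C[:,0]>110)&(C[:,2]<.6*C[:,1])
    Q=P[m]; A=np.c_[Q[:,:2]-c,np.ones(len(Q))]; s=np.linalg.lstsq(A,Q[:,2],rcond=None)[0]
    print(n,m.sum(),"z",s[2].round(4),np.median(Q[:,2]).round(4),"tilt",np.degrees(s[:2]).round(2),Q.min(0).round(4),Q.max(0).round(4))
print(abs(ctrl.current_joint_vel()).max(),ctrl.current_clock())
ctrl.close_job()
```

```text
scene 204 z 0.0853 0.0851 tilt [-0.89  0.67] [0.5656 0.1439 0.08  ] [0.6265 0.2043 0.0892]
wrist 921 z 0.0859 0.0859 tilt [ 0.01 -0.51] [0.5677 0.1442 0.0802] [0.6207 0.2062 0.088 ]
0.0010897285270551641 26.4583
the job is handed in; nothing more can be done
```

I carried out all three steps in the order asked and handed the job in at about 26 s of the 61 s allowed.

- **Tin:** I turned it about 88° where it stood and let go. Its mark then measured 95.8° against a 96.1° bearing to the scanner window.
- **Lids:** I carried both by the yellow pin and lowered them onto the tin until I felt contact. The green plate's top measured 0.0899 m (0.090 m when seated), it was level, and I let go.
- **Green lid:** I lifted it alone by its collar and am holding it still over the tin, about 80 mm above where it lay and level to within 0.1°.

**Last checks:**
- **Yellow lid seating:** its flange top measured 0.0859 m from the wrist camera and 0.0853 m from the scene camera (0.086 m when seated). The scene camera's coarse fit showed up to 0.9° of tilt and the wrist camera 0.5°. I put this down to depth noise.
- **Mark direction:** the final reading was about 94.6°, from a partly hidden strip. That is within 1.5° of the window bearing. The top camera had read 99.8° after the turn, but from only 22 pixels.
- **Everything else:** I touched nothing else as far as I could see. I did not re-measure the bystanders at the end.

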